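# Cover the car key in the hall organiser

## Task

The car key is lying in plain sight of the elevator: gently push the swing-out lid of the organiser bay it lies in with your fingertips until the lid is fully home over that bay, without slamming it, then withdraw. Leave the other bay's lid swivelled out as it is, and leave the car key and everything else on the console where it lies.

Things in the scene. Friction and masses are not known exactly. Their poses are not given: they have to be found in the camera images.
- organiser: Dark grey plastic organiser fixed on the console, 104 mm deep (x) by 224 mm long (y), 46 mm high, walls and floor 4 mm. Origin under its centre; x points away from the robot at yaw 0, y left, z up. A wall at y = 0 parts the left bay (y > 0) from the right bay (y < 0), open on top, inside 96 by 106 mm, each with its own lid. At the start both lids are swivelled out sideways.
- lid_left (a joint): Swing of the left lid in rad: 0 = shut, fully home over the left bay at its stop; grows as it swivels out sideways, clockwise seen from above, to 2.05; starts at 1.3 to 1.8. Flat plastic lid, 110 (x) by 113 mm (y) when shut, 12 mm thick, 47 to 59 mm above the console; turns level, cannot be lifted. No spring; light friction (0.06 N m) keeps it where it is left.
- lid_left_hinge (a point): On the axis of the left lid's upright hinge pin, in the bay's rear outer corner (organiser x = 42 mm, y = +104 mm), at half the lid's thickness, 53 mm above the console.
- lid_left_edge (a point): Small moulded grip patch on the outer face of the left lid's free front edge, near its free corner, at half its thickness: the place to push. Turns with the lid: 98 mm towards -x and 80 mm towards -y from the hinge in the lid's axes (the organiser's axes when shut). A push along its +x closes the lid. When shut it overhangs the organiser's front wall by 4 mm.
- lid_right (a joint): Swing of the right lid in rad: 0 = shut, fully home over the right bay at its stop; grows as it swivels out sideways, anticlockwise seen from above, to 2.05; starts at 1.3 to 1.8. Flat plastic lid, 110 (x) by 113 mm (y) when shut, 12 mm thick, 47 to 59 mm above the console; turns level, cannot be lifted. No spring; light friction (0.06 N m) keeps it where it is left.
- lid_right_hinge (a point): On the axis of the right lid's upright hinge pin, in the bay's rear outer corner (organiser x = 42 mm, y = -104 mm), at half the lid's thickness, 53 mm above the console.
- lid_right_edge (a point): Small moulded grip patch on the outer face of the right lid's free front edge, near its free corner, at half its thickness: the place to push. Turns with the lid: 98 mm towards -x and 80 mm towards +y from the hinge in the lid's axes (the organiser's axes when shut). A push along its +x closes the lid. When shut it overhangs the organiser's front wall by 4 mm.
- car_key: Car key: black plastic fob 56 by 34 by 13 mm with three small round grey buttons and a steel ring at one end (76 mm long in all), lying flat, at any yaw, on the floor of one of the organiser's bays (left or right varies). Origin under its middle.
- mint_tin: Round flat steel mint tin, 50 mm in diameter, 17 mm high, lying in the other bay. Origin under its centre.
- dish: Round black hard-silicone dish, 112 mm across, 18 mm high, empty, on the console on the robot's side of the organiser. Origin under its centre.
- bead_loop: Stiff resin loop of sandalwood-look beads, about 93 mm across, 13 mm high, with a larger end bead that sticks out, on the robot's side of the organiser. Origin on the console at the loop's centre.
- bell: Ceramic bell with an evil-eye disc and a loop on top, 64 mm across the mouth, 84 mm high, standing mouth down behind the organiser. Origin under its centre.
- glasses_case: Hard brown glasses case, 158 by 62 mm, 36 mm high, to the left of the organiser, long side (its y) pointing roughly away from the robot. Origin under its centre.
- pump_bottle: Hand-gel pump bottle, 52 mm in diameter, 104 mm high with its spout, behind the organiser. Origin under its centre.
There are look-alikes about, which are no part of the job. Of the things that look like the car_key, take the one that is farthest from the robot's base at the start.

How it is judged:
By the outcome, as a careful person would: the job done as asked, in the order asked, and still so for the second after the job is handed in, with the robot touching nothing.
It also fails if it takes over 37 s, if anything falls off the work surface, if the arm or the gripper's body presses on something with over 40 N, if the wrist force passes 120 N, or if a joint passes its speed limit or range.

## Robot

A 6-joint arm with a two-finger parallel gripper is mounted at the origin on the work surface. World frame = base frame: x ahead of the robot, y to its left, z up, the work surface at z = 0. Lengths are in m, angles in rad, forces in N, time in s.
With the tool pointing down it reaches from about 0.35 to 0.775 m from the base axis. Payload 7.3 kg.
Tool frame: the origin (TCP) lies at the very end of the fingers, on their centre line; the grasp point (between the pads) lies 19 mm behind it; z points along the fingers, y is the direction in which the jaws open and shut (so a half turn about z gives the same grasp; the last joint's range is limited). The gripper opens to 92 mm and grips with 3 to 60 N. Pads are 19 mm wide; open, the fingers measure 130 mm over their backs; the gripper's body (75 mm by 190 mm) begins 47 mm behind the grasp point.
Start: joints at [1.165, 0.342, 1.524, -0, 1.275, -0.146], TCP at [0.135, 0.507, 0.227] pointing down, gripper open.
Joint ranges: [-2.53, 2.53], [-0.77, 2.02], [0.04, 2.7], [-1, 4.14], [0.28, 2.66], [-3.11, 3.11]. Speed limits (rad/s): [2.57, 2.57, 3.14, 3.14, 3.14, 3.14].

## Interface

Orientations are given as [roll, pitch, yaw] about the fixed x, y, z axes, in that order (R = Rz(yaw) Ry(pitch) Rx(roll)).
In Python, from cell import robot gives the robot as it stands.
- The arm moves only by the shell command python3 -m pendant 'ROWS' [OPENING] [FORCE]. ROWS is JSON, a list of rows, each a list of 2 entries, a list of its own where there are three numbers: the shift along the tool's x, y, z in mm, then the turn about the tool's z in degrees. In form: [[[x, y, z], turn], ...]. A call has 1 to 10 rows; each row is the pose to reach, as a shift and turn from the pose measured when the call began, along the tool's axes at that moment; what a row does not reach only later rows make up. A row lasts 1/12 s, in which the tool goes at most 41.7 mm and 7.16 degrees, less where a joint would pass 70% of its speed; a pose out of reach is approached as far as the arm can. A call with a gripper value outside its range is refused whole. OPENING is the opening, from 0 (shut) to 1 (fully open), set as the call begins (- or left out, the last holds). The fingers move at their own pace and stop on an object; FORCE is the grip in N (left out, the last holds). Time passes only in rows, so rows that repeat a pose let the fingers close. It gives the time, the measured TCP pose, the force and the opening at its end, in the units of the state.
- robot.observe(): the state, without advancing time (a new reading comes with each control period).
- robot.read_camera(name): name is "scene" or "top" or "wrist"; returns the picture (384x512x3 uint8, red, green, blue); there is no depth.
- robot.calibration(name): a dict with "vfov" (degrees; the focal length in pixels is half the picture's height over the tangent of half this angle, whatever the lens; pixels are square), "cx", "cy" (the principal point, pixels), "rvec" (rotation vector, rad) and "tvec" (3), from world to camera coordinates, as OpenCV has them. Camera axes: x right, y down, z forward; pixel columns grow to the right and rows downward; lengths in m; the calibration is good to about 2 mm. A picture is of the moment at which its call begins: read the wrist's pose just before it. calibration takes no time and is no camera call; for the wrist camera it gives the pose at the moment of the call.
- robot.hand_in(): hands the job in, once; it reports no verdict.
Trained networks look in the newest picture that a camera, given by its name, has taken for a name from the list of things; names that differ only in an ending like _2 or _b are one class to them, and where a whole thing is asked for, a point or a joint stands for the part that bears it (a point fixed in the world has none). Each returns a list of dicts, best first, with "p" (0 to 1); they miss things now and then, are a little off and sometimes report something else, mostly with a low value. They report only what shows in the picture. A call takes as long as a camera call. They do not tell look-alikes from the thing itself.
- robot.find_in(camera, query): "xy" ([column, row] as shares, 0 to 1, of the picture: columns of its width, rows of its height, amid what is visible of it).
The state is a dict: "time": time; "qpos": joint angles; "qvel": joint speeds; "joint_efforts": joint torques, N m; "tool_pos": TCP position; "tool_rot": TCP orientation; "contact_force": force on the tool from outside, world axes, zero at the start; "torque": the same for the moment, N m; "opening": finger opening in m.
Only numpy, scipy, OpenCV 4.12 (cv2) and the standard library are available. Lean on these libraries where they do the work, as an engineer would, in place of code of your own. Each camera call takes 0.05 s, during which the arm holds its last target.

## Working session

There is one attempt and no reset: what is moved stays moved. The work goes in short steps, Python scripts to look and compute and a shell command to move; the robot and the scene stay as the last step left them, time stands still between calls to the robot, and variables do not carry over. Pictures are saved under pics/ and viewed, and the job is handed in when it is done.

```bash
mkdir -p pics; ls; python3 - <<'E'
from cell import robot
import cv2
print(robot.observe())
for c in ["scene","top","wrist"]:
    im=robot.read_camera(c); cv2.imwrite(f"pics/{c}0.png",im[:,:,::-1]); print(c,robot.calibration(c))
    for q in ["car_key","lid_left_edge","lid_right_edge","lid_left_hinge","lid_right_hinge"]:
        if c!="wrist": print(q,[(round(d['xy'][0]*512),round(d['xy'][1]*384),round(d['p'],2)) for d in robot.find_in(c,q)])
E
```

```text
pics
{'time': 0.0, 'qpos': array([ 1.16498807e+00,  3.42754102e-01,  1.52501916e+00,  8.49136345e-06,
        1.27542561e+00, -1.45997549e-01]), 'qvel': array([-0.00056595,  0.00116527,  0.00022654, -0.00135404, -0.00121639,
        0.00010337]), 'joint_efforts': array([ 2.68593394e-04, -4.31235981e+01, -2.44225180e+01,  7.17836665e-02,
        5.59253187e-02, -1.64733210e-04]), 'tool_pos': array([0.13467975, 0.50700013, 0.22602795]), 'tool_rot': array([-3.14000471e+00, -2.41704477e-04,  2.88177927e+00]), 'contact_force': array([-0.82828974, -0.25080715, -0.52673738]), 'torque': array([ 0.00927731, -0.01722106,  0.06770775]), 'opening': 0.09168948160397111}
scene {'vfov': 54.801126302116636, 'cx': 255.9878506319693, 'cy': 187.17306307918793, 'rvec': array([ 1.1090059 ,  2.18986146, -1.17819015]), 'tvec': array([ 0.2473114 , -0.2263843 ,  1.54043346])}
car_key [(259, 160, 0.61)]
lid_left_edge []
lid_right_edge [(181, 177, 0.75)]
lid_left_hinge [(183, 177, 0.67), (270, 194, 0.61)]
lid_right_hinge [(182, 179, 0.58)]
top {'vfov': 47.41573250784705, 'cx': 259.02817166717745, 'cy': 181.81702453508103, 'rvec': array([ 2.20917223, -2.1500316 ,  0.06594436]), 'tvec': array([0.07157842, 0.55807016, 1.14457695])}
car_key [(309, 267, 0.84), (275, 178, 0.72), (275, 224, 0.5)]
lid_left_edge [(241, 187, 0.69), (266, 113, 0.16)]
lid_right_edge [(353, 161, 0.71)]
lid_left_hinge [(237, 182, 0.79)]
lid_right_hinge [(351, 161, 0.84)]
wrist {'vfov': 61.86125291545807, 'cx': 252.41628861445844, 'cy': 192.18052070548285, 'rvec': array([-2.28633947, -1.75769643, -0.27555359]), 'tvec': array([-0.52541996, -0.0373472 ,  0.39106785])}
```

```bash
python3 - <<'E'
import cv2
a=cv2.imread("pics/top0.png"); b=cv2.imread("pics/scene0.png")
cv2.imwrite("pics/topbig.png",cv2.resize(a,(800,600),interpolation=cv2.INTER_CUBIC))
cv2.imwrite("pics/scenebig.png",cv2.resize(b,(800,600),interpolation=cv2.INTER_CUBIC))
cv2.imwrite("pics/topcrop.png",cv2.resize(a[90:290,180:440],(780,600),interpolation=cv2.INTER_CUBIC))
E
```

```text
(no output)
```

View pics/topbig.png

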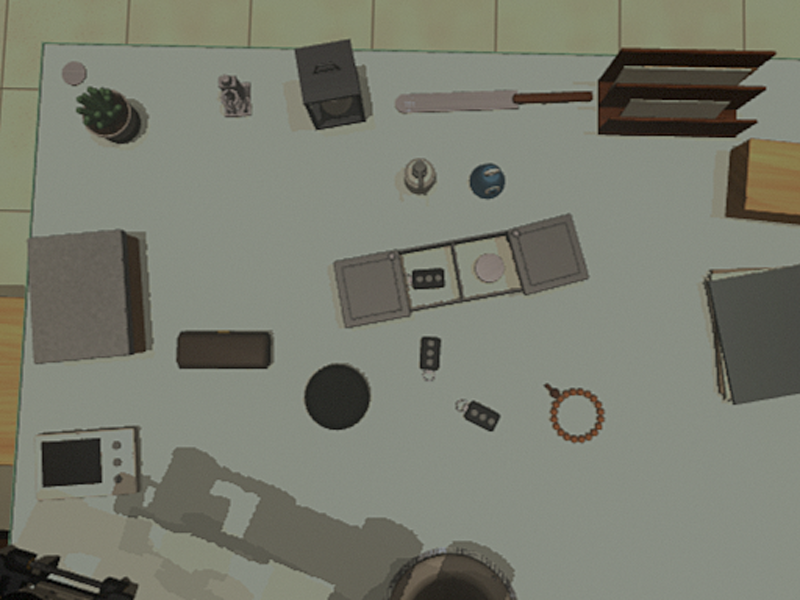

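View pics/topcrop.png

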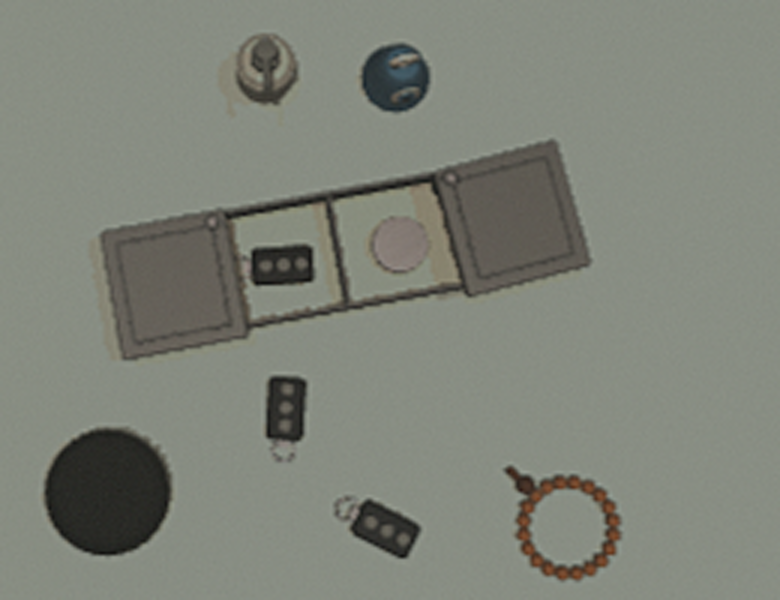

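View pics/scenebig.png

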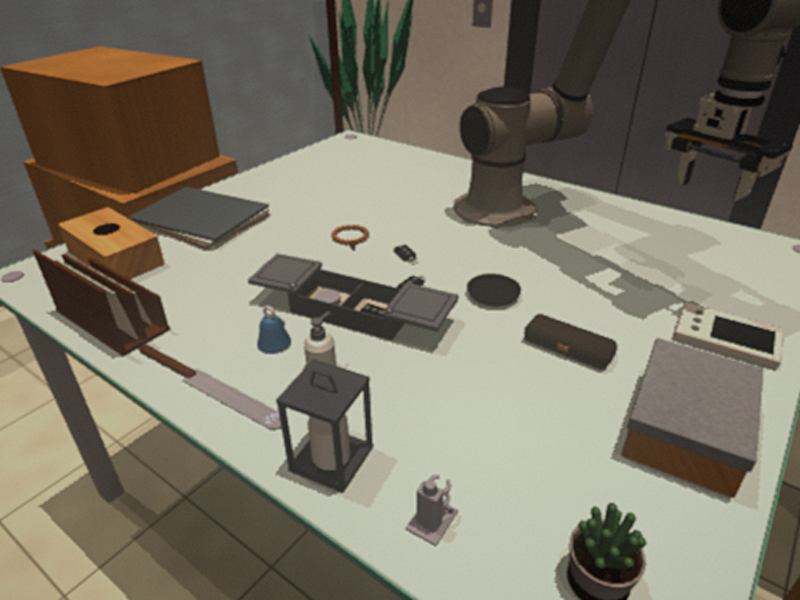

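Top view: three key-like things lie at about (275,178) in the left bay, (275,226) and (309,267), the last two on the console. The base is at the bottom, so the key in the left bay is farthest and the **left** lid is the one to close. Next I fit the organiser and lid poses, and measure the key distances.

```bash
cat > h.py <<'E'
import numpy as np, cv2
from cell import robot
def cam(n):
    c=robot.calibration(n); f=192/np.tan(np.radians(c['vfov'])/2)
    K=np.array([[f,0,c['cx']],[0,f,c['cy']],[0,0,1.]]); return K,c['rvec'],c['tvec']
def proj(n,P,C=None):
    K,r,t=C or cam(n); return cv2.projectPoints(np.float64(P).reshape(-1,3),r,t,K,None)[0].reshape(-1,2)
def back(n,uv,z,C=None):
    K,r,t=C or cam(n); R=cv2.Rodrigues(r)[0]; o=-R.T@t
    d=(np.c_[np.float64(uv).reshape(-1,2),np.ones(np.size(uv)//2)]@np.linalg.inv(K).T)@R
    return o+d*((z-o[2])/d[:,2])[:,None]
def rot(a): return np.array([[np.cos(a),-np.sin(a)],[np.sin(a),np.cos(a)]])
def lidpts(p,loc,side,z=.059):  # p=[x,y,yaw,ql,qr]; loc rel hinge, shut axes
    s=1 if side=='l' else -1; q=-p[3] if s==1 else p[4]
    R=rot(p[2]); l=np.atleast_2d(loc)
    xy=np.array(p[:2])+(R@(np.array([.042,.104*s])[:,None]+rot(q)@l.T)).T
    return np.c_[xy,np.full(len(xy),z)]
E
python3 - <<'E'
from h import *
from scipy.optimize import least_squares
C=cam("top"); S=cam("scene")
c2=lambda a:np.array(a)/3+[180,90]-1/3
for n,uv,z in [("key bay",(275,178),.01),("key2",(275,227),.006),("key3",(309,267),.006),("dish",c2((108,491)),.018)]:
    w=back("top",uv,z,C)[0]; print(n,w.round(3),np.hypot(*w[:2]).round(3))
hl,hr=c2((212,222)),c2((451,178))
L=c2([(100,232),(222,211),(249,337),(124,359)]); Rr=c2([(437,178),(555,140),(590,265),(468,296)])
# left corners loc: image order: top-left=(front,outer) 
def res(p):
    x0,x1=-.098,.012; a,b=.009,-.104
    l=[(x0,a),(x1,a),(x1,b),(x0,b)]
    pl=proj("top",lidpts(p,l,'l'),C); 
    r=[(x1,-a),(x0,-a),(x0,-b),(x1,-b)]
    pr=proj("top",lidpts(p,r,'r'),C)
    return np.r_[(proj("top",lidpts(p,[(0,0)],'l'),C)-hl).ravel(),(proj("top",lidpts(p,[(0,0)],'r'),C)-hr).ravel(),(pl-L).ravel(),(pr-Rr).ravel()]
h=back("top",[hl,hr],.059,C); d=h[0]-h[1]; print("hinges",h.round(4),"dist",np.linalg.norm(d))
yaw=np.arctan2(-d[0],d[1])
s=least_squares(res,[*h[:,:2].mean(0),yaw,1.55,1.55],loss='soft_l1'); print(s.x.round(4),res(s.x).round(1))
np.save("p.npy",s.x)
p=s.x
im=cv2.resize(cv2.imread("pics/top0.png"),None,fx=3,fy=3,interpolation=2)
im2=cv2.resize(cv2.imread("pics/scene0.png"),None,fx=3,fy=3,interpolation=2)
for n,I,CC in (("top",im,C),("scene",im2,S)):
    for sd,sg in (('l',1),('r',-1)):
        q=lidpts(p,[(-.098,.009*sg),(.012,.009*sg),(.012,-.104*sg),(-.098,-.104*sg)],sd)
        cv2.polylines(I,[np.int32(proj(n,q,CC)*3+1)],True,(0,255,0),1)
        for z,col in ((.053,(0,0,255)),): cv2.circle(I,tuple(np.int32(proj(n,lidpts(p,[(-.098,-.08*sg)],sd,z),CC)[0]*3+1)),4,col,1)
    o=np.array([(-.052,-.112),(.052,-.112),(.052,.112),(-.052,.112)])@rot(p[2]).T+p[:2]
    cv2.polylines(I,[np.int32(proj(n,np.c_[o,[.046]*4],CC)*3+1)],True,(255,255,0),1)
cv2.imwrite("pics/fit.png",im[270:870,540:1320]); cv2.imwrite("pics/fits.png",im2[450:800,400:1000])
print("patch",lidpts(p,[(-.098,-.08)],'l',.053))
E
```

```text
key bay [0.568 0.044 0.01 ] 0.57
key2 [0.437 0.041 0.006] 0.439
key3 [ 0.334 -0.052  0.006] 0.338
dish [0.364 0.196 0.018] 0.413
hinges [[ 0.5996  0.11    0.059 ]
 [ 0.6431 -0.0949  0.059 ]] dist 0.20941925621356045
[ 5.8040e-01 -7.0000e-04  2.0670e-01  1.5608e+00  1.6465e+00] [ 0.1 -0.2 -0.4  0.1 -0.4  0.2  0.7 -0.9 -0.1  0.1 -0.5  0.9 -1.1 -2.1
  0.6 -0.1  0.8  0.3  0.1  0.8]
patch [[0.50100846 0.18818504 0.053     ]]
```

```bash
python3 - <<'E'
import cv2,numpy as np
a=cv2.imread("pics/fit.png");b=cv2.imread("pics/fits.png")
cv2.imwrite("pics/fit_a.png",a);print(a.shape,b.shape)
E
```

```text
(600, 780, 3) (350, 600, 3)
```

View pics/fit.png

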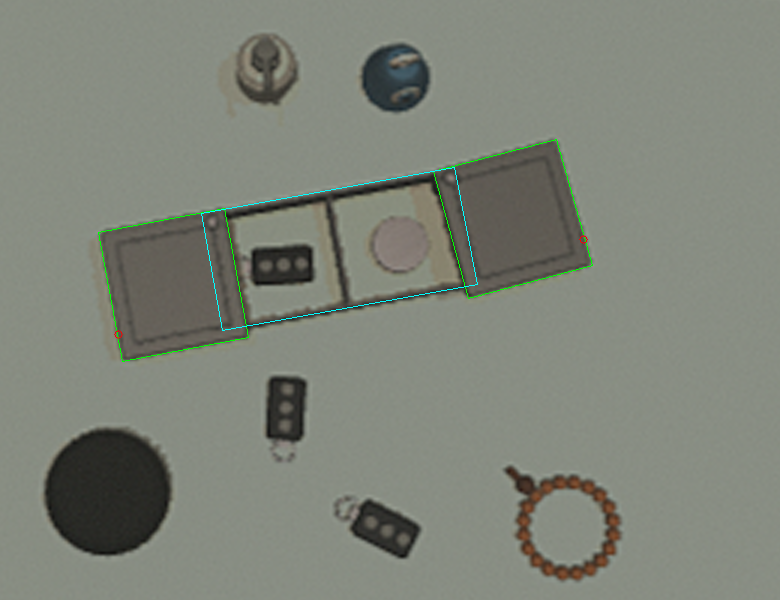

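View pics/fits.png

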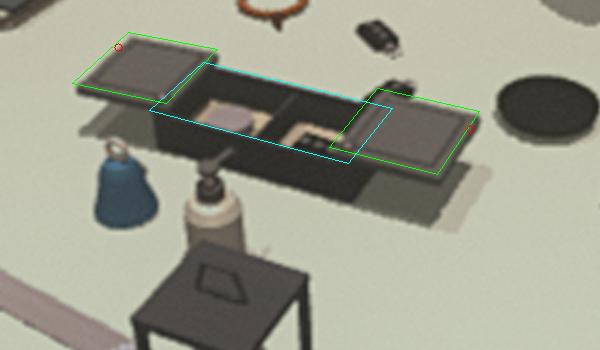

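The fit agrees with the picture: hinge spacing is 209 mm against 208 given, and residuals are about 1 px. The key distances from the base are 0.57, 0.44 and 0.34 m, so the key in the left bay is the one meant. I check it in a crop and work out the approach rows.

```bash
cat >> h.py <<'E'
def row(x,y,z,yaw,s=None):
    s=s or robot.observe(); R=cv2.Rodrigues(np.zeros(3))[0]
    from scipy.spatial.transform import Rotation as Ro
    R=Ro.from_euler('xyz',s['tool_rot']).as_matrix()
    d=R.T@(np.array([x,y,z])-s['tool_pos'])*1000
    t=-np.degrees((yaw-s['tool_rot'][2]+np.pi)%(2*np.pi)-np.pi)
    return [[round(float(v),1) for v in d],round(float(t),1)]
def tgt(q,gap,z=.050,p=None):  # tool pose whose -x face is 'gap' m before the left lid patch at swing q
    p=np.load('p.npy') if p is None else p
    pp=[*p[:3],q,p[4]]; c=lidpts(pp,[(-.098-.0095-gap,-.080)],'l')[0]
    return c[0],c[1],z,p[2]-q+np.pi
E
python3 - <<'E'
from h import *
a=cv2.imread("pics/top0.png"); cv2.imwrite("pics/keys.png",cv2.resize(a[150:285,230:335],None,fx=5,fy=4.4,interpolation=2))
q=np.load('p.npy')[3]
for z in(.12,.05): print(tgt(q,.035,z),row(*tgt(q,.035,z)))
E
```

```text
(np.float64(0.4914409018016388), np.float64(0.23164435481951182), 0.12, np.float64(1.787489538139729)) [[-415.5, -174.9, 106.8], 62.7]
(np.float64(0.4914409018016388), np.float64(0.23164435481951182), 0.05, np.float64(1.787489538139729)) [[-415.5, -174.9, 176.8], 62.7]
```

View pics/keys.png

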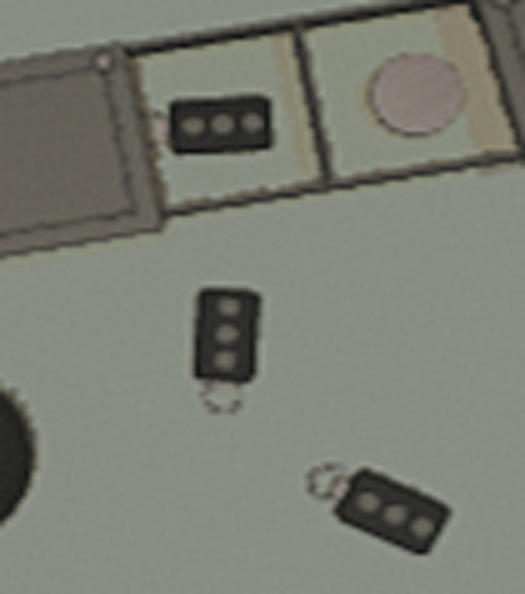

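The crop shows the key with three buttons and a ring in the left bay, the mint tin in the right bay, and the two decoy keys nearer the robot. Now I move above the standoff with the fingers shut.

```bash
python3 -m pendant '[[[-35,-15,0],5],[[-70,-30,0],11],[[-105,-45,0],17],[[-140,-60,0],23],[[-175,-75,10],29],[[-210,-90,20],35],[[-245,-105,30],41],[[-280,-119,40],47],[[-315,-133,50],53],[[-350,-147,60],59]]' 0 20
python3 -c "
from h import *
q=np.load('p.npy')[3]
print(row(*tgt(q,.035,.12)),row(*tgt(q,.035,.05)))"
```

```text
time: 1.48
tool_pos: [0.4367, 0.274, 0.1665]
tool_rot: [3.141, -0.0, 1.847]
contact_force: [0.5, 0.8, -0.1]
opening: 0.0299
[[-55.7, 41.1, 46.5], 3.4] [[-55.7, 41.1, 116.5], 3.4]
```

```bash
python3 -m pendant '[[[-19,14,15],2],[[-38,28,30],3.4],[[-55.7,41,46],3.4],[[-55.7,41,60],3.4],[[-55.7,41,75],3.4],[[-55.7,41,90],3.4],[[-55.7,41,100],3.4],[[-55.7,41,108],3.4],[[-55.7,41,115],3.4],[[-55.7,41,115],3.4]]'
python3 - <<'E'
from h import *
q=np.load('p.npy')[3]
print(robot.observe()['tool_pos'],row(*tgt(q,.035,.05)))
for c in("top","wrist","scene"):
    im=robot.read_camera(c)[:,:,::-1]; cv2.imwrite(f"pics/{c}1.png",im)
a=cv2.imread("pics/top1.png")[90:290,180:440]; b=cv2.imread("pics/wrist1.png");s=cv2.imread("pics/scene1.png")[140:290,120:370]
cv2.imwrite("pics/m1.png",np.vstack([np.hstack([cv2.resize(a,(400,300)),cv2.resize(b,(400,300))]),np.hstack([cv2.resize(s,(500,300)),np.zeros((300,300,3),np.uint8)])]))
E
```

```text
time: 2.32
tool_pos: [0.4908, 0.2316, 0.0504]
tool_rot: [-3.14, -0.0, 1.788]
contact_force: [0.5, 0.5, 0.8]
opening: 0.0005
[0.49078865 0.23161169 0.0504355 ] [[-0.1, 0.6, 0.4], 0.0]
```

View pics/m1.png

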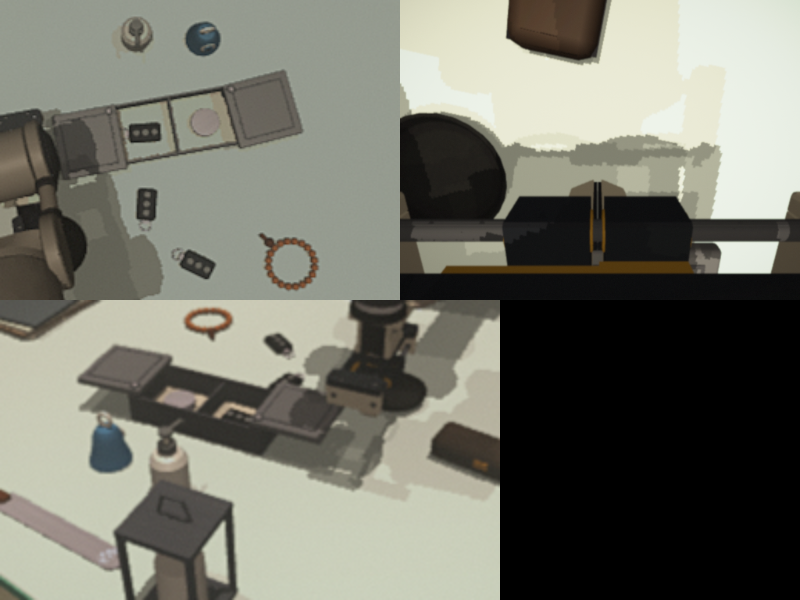

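Everything stands as before, and the fingers are left of the lid and shut. First I make contact.

```bash
python3 -m pendant '[[[-6,0,0],0],[[-12,0,0],0],[[-18,0,0],0],[[-23,0,0],0],[[-27,0,0],0],[[-30,0,0],0],[[-32,0,0],0],[[-34,0,0],0],[[-36,0,0],0],[[-37,0,0],0]]'
cat > arc.py <<'E'
from h import *
import sys
q0,q1,n,gap=map(float,sys.argv[1:5]); s=robot.observe()
print(s['contact_force'].round(2),s['tool_pos'].round(4))
print([row(*tgt(q,gap),s) for q in np.linspace(q0,q1,int(n)+1)[1:]])
E
python3 arc.py 1.56 1.20 10 0
```

```text
time: 3.3
tool_pos: [0.4963, 0.1969, 0.0514]
tool_rot: [-3.137, -0.003, 1.787]
contact_force: [-11.3, 8.9, 3.8]
opening: 0.0001
[-11.34   8.87   3.83] [0.4963 0.1969 0.0514]
[[[-3.1, -1.1, 1.4], -2.1], [[-6.1, -4.8, 1.4], -4.2], [[-9.4, -8.4, 1.4], -6.3], [[-12.7, -11.9, 1.4], -8.3], [[-16.2, -15.3, 1.4], -10.4], [[-19.8, -18.5, 1.4], -12.5], [[-23.5, -21.6, 1.4], -14.5], [[-27.3, -24.5, 1.4], -16.6], [[-31.2, -27.3, 1.4], -18.6], [[-35.2, -30.0, 1.4], -20.7]]
```

11 N, mostly along -x, is far more than the lid's friction should give. I look before pushing on.

```bash
python3 - <<'E'
from h import *
s=robot.observe(); print(s['time'],s['contact_force'],s['torque'],s['tool_rot'],s['qvel'].round(3))
for c in("top","wrist","scene"):
    im=robot.read_camera(c)[:,:,::-1]; cv2.imwrite(f"pics/{c}2.png",im)
s=robot.observe(); print(s['time'],s['contact_force'])
a=cv2.imread("pics/top2.png")[90:240,180:380]; b=cv2.imread("pics/wrist2.png");s=cv2.imread("pics/scene2.png")[140:260,170:370]
cv2.imwrite("pics/m2.png",np.vstack([np.hstack([cv2.resize(a,(400,300)),cv2.resize(b,(400,300))]),np.hstack([cv2.resize(s,(500,300),interpolation=2),np.zeros((300,300,3),np.uint8)])]))
E
```

```text
3.3 [-11.33952048   8.86551292   3.83065613] [ 1.57246733  1.93960424 -0.0772479 ] [-3.13653132 -0.00337968  1.78700409] [-0.016 -0.001  0.012  0.011  0.005 -0.021]
3.45 [-8.89290039  7.29598091  1.65924032]
```

View pics/m2.png

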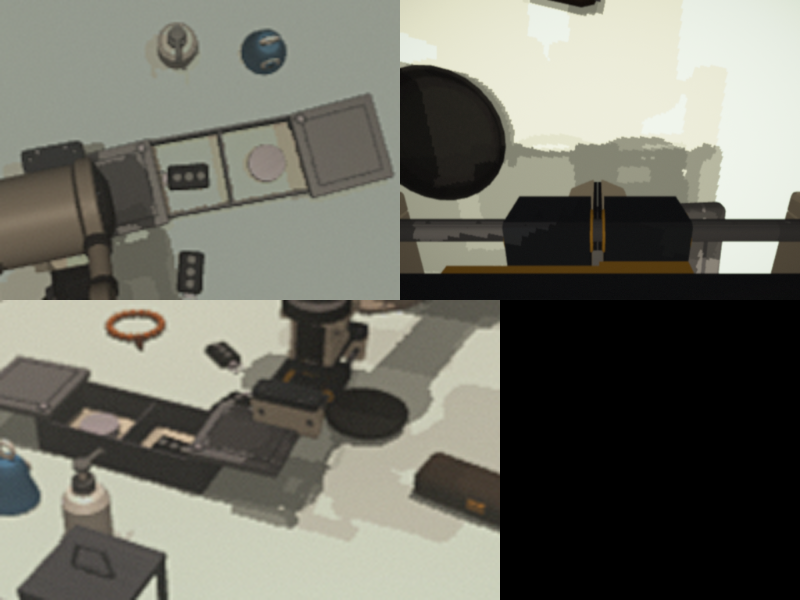

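The force line passes through the hinge. The straight-in push met the lid a little early and sticky friction jams it radially, so the contact point has to travel on the arc. I back off, then follow the arc.

```bash
python3 -m pendant '[[[5,0,1],0],[[10,0,1],0],[[14,0,1],0],[[14,0,1],0]]'
python3 - <<'E'
from h import *
s=robot.observe(); print(s['contact_force'],s['tool_pos'])
im=robot.read_camera("scene")[:,:,::-1]; C=cam("scene"); p=np.load('p.npy')
im=cv2.resize(im,None,fx=5,fy=5,interpolation=2)
for q,col in ((1.56,(0,255,0)),(1.46,(0,255,255)),(1.66,(255,0,0))):
    pp=[*p[:3],q,p[4]]
    cv2.polylines(im,[np.int32(proj("scene",lidpts(pp,[(-.098,.009),(.012,.009),(.012,-.104),(-.098,-.104)],'l'),C)*5+2)],True,col,1)
cv2.imwrite("pics/s3.png",im[780:1230,1050:1650])
im=robot.read_camera("top")[:,:,::-1]
cv2.imwrite("pics/t3.png",cv2.resize(im[130:230,200:330],None,fx=5,fy=5,interpolation=2))
E
```

```text
time: 3.78
tool_pos: [0.4936, 0.2113, 0.0505]
tool_rot: [-3.138, -0.003, 1.788]
contact_force: [-0.3, -0.1, 0.6]
opening: 0.0008
[-0.26913193 -0.1485073   0.63057593] [0.4935786  0.21134614 0.05049884]
```

View pics/s3.png

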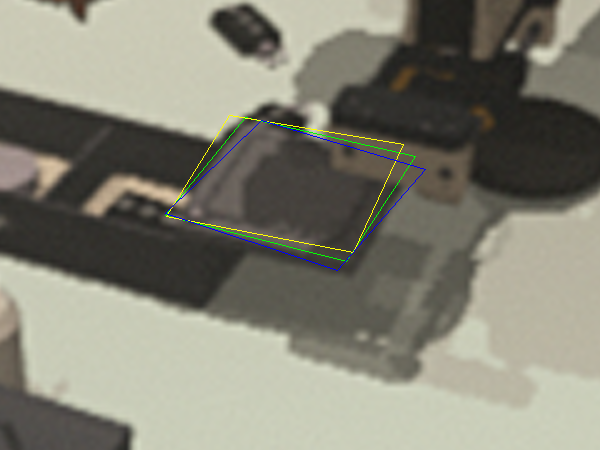

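View pics/t3.png

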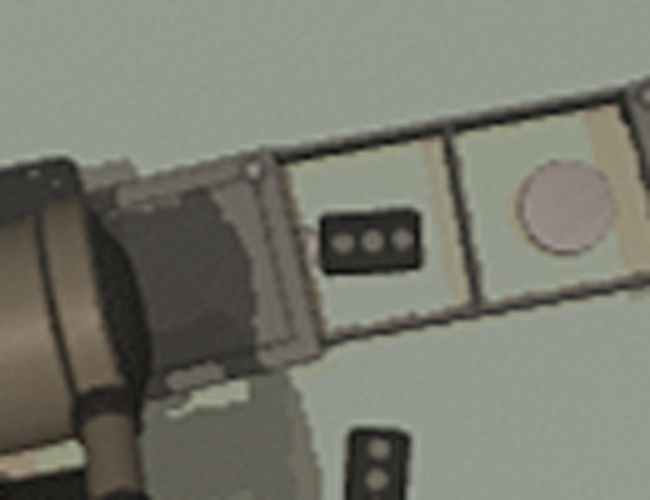

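The lid is still near 1.56 rad and nothing else has moved. Now the arc.

```bash
python3 arc.py 1.62 1.30 10 0.001
```

```text
[-0.22  0.21 -0.59] [0.4936 0.2107 0.0505]
[[[-10.9, 5.3, 0.4], 1.6], [[-13.5, 1.8, 0.4], -0.3], [[-16.1, -1.6, 0.4], -2.1], [[-18.8, -4.9, 0.4], -3.9], [[-21.7, -8.2, 0.5], -5.8], [[-24.6, -11.3, 0.5], -7.6], [[-27.7, -14.4, 0.5], -9.4], [[-30.8, -17.3, 0.5], -11.3], [[-34.0, -20.2, 0.5], -13.1], [[-37.4, -22.9, 0.5], -14.9]]
```

```bash
python3 -m pendant '[[[-5,5,0.4],1.6],[[-10.9,4.5,0.4],1.6],[[-13.5,1.8,0.4],-0.3],[[-16.1,-1.6,0.4],-2.1],[[-18.8,-4.9,0.4],-3.9],[[-21.7,-8.2,0.5],-5.8],[[-24.6,-11.3,0.5],-7.6],[[-27.7,-14.4,0.5],-9.4],[[-30.8,-17.3,0.5],-11.3]]'
python3 arc.py 1.332 1.012 10 0.001
```

```text
time: 4.63
tool_pos: [0.4837, 0.1761, 0.05]
tool_rot: [-3.139, -0.003, 1.986]
contact_force: [0.2, 0.7, 1.3]
opening: 0.0003
[0.19 0.72 1.27] [0.4837 0.1761 0.05  ]
[[[-4.4, -6.8, 0.0], -3.6], [[-7.2, -10.1, 0.0], -5.4], [[-10.2, -13.2, 0.0], -7.3], [[-13.2, -16.3, 0.0], -9.1], [[-16.3, -19.3, 0.0], -10.9], [[-19.5, -22.2, 0.0], -12.8], [[-22.8, -24.9, 0.0], -14.6], [[-26.2, -27.6, 0.0], -16.4], [[-29.7, -30.1, 0.0], -18.3], [[-33.3, -32.6, 0.0], -20.1]]
```

Force stays below 2 N, so it is gentle. I continue.

```bash
python3 -m pendant '[[[-4.4,-6.8,0],-3.6],[[-7.2,-10.1,0],-5.4],[[-10.2,-13.2,0],-7.3],[[-13.2,-16.3,0],-9.1],[[-16.3,-19.3,0],-10.9],[[-19.5,-22.2,0],-12.8],[[-22.8,-24.9,0],-14.6],[[-26.2,-27.6,0],-16.4],[[-29.7,-30.1,0],-18.3],[[-33.3,-32.6,0],-20.1]]'
python3 arc.py 1.012 0.692 10 0.001
python3 - <<'E'
from h import *
im=robot.read_camera("scene")[:,:,::-1]
cv2.imwrite("pics/s4.png",cv2.resize(im[140:260,150:350],None,fx=4,fy=4,interpolation=2))
im=robot.read_camera("top")[:,:,::-1]
cv2.imwrite("pics/t4.png",cv2.resize(im[130:230,200:330],None,fx=5,fy=5,interpolation=2))
E
```

```text
time: 5.47
tool_pos: [0.4676, 0.1315, 0.0501]
tool_rot: [-3.14, -0.004, 2.337]
contact_force: [0.5, 0.7, 0.6]
opening: 0.0005
[0.45 0.74 0.61] [0.4676 0.1315 0.0501]
[[[-1.7, -3.0, 0.1], -1.8], [[-4.5, -6.3, 0.1], -3.6], [[-7.3, -9.6, 0.1], -5.5], [[-10.2, -12.8, 0.1], -7.3], [[-13.2, -15.8, 0.1], -9.1], [[-16.4, -18.8, 0.0], -11.0], [[-19.6, -21.7, 0.0], -12.8], [[-22.9, -24.4, 0.0], -14.6], [[-26.3, -27.1, 0.0], -16.5], [[-29.8, -29.6, 0.0], -18.3]]
```

View pics/s4.png

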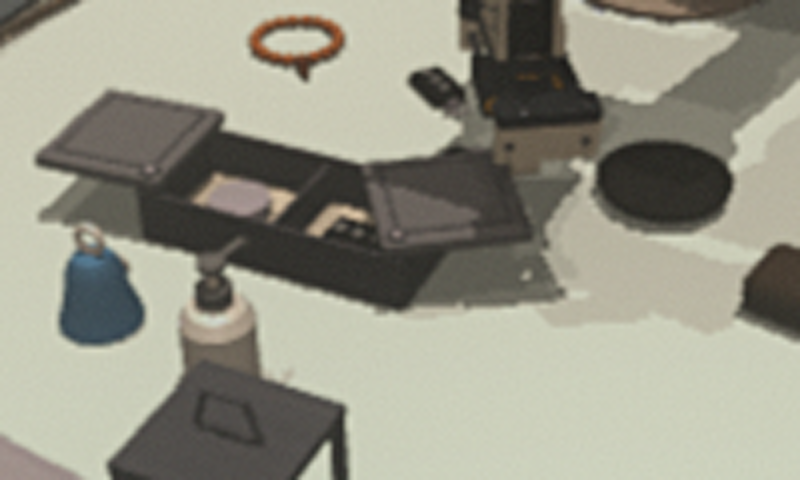

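View pics/t4.png

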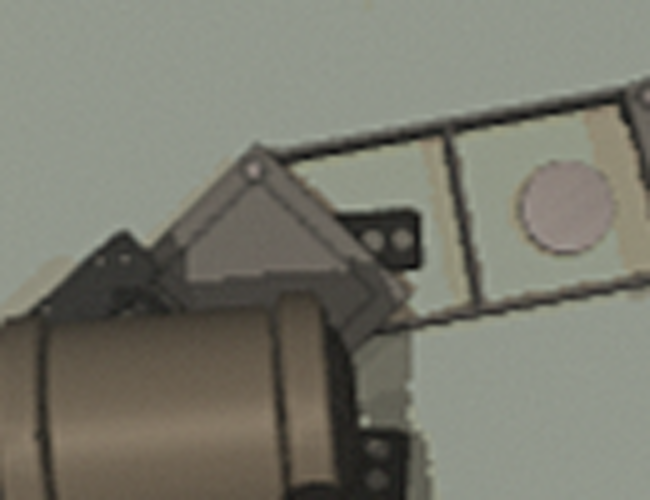

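The lid has swung to about 1.0 rad, its corner at (405,290) in the crop, with the fingers following. I continue.

```bash
python3 -m pendant '[[[-1.7,-3,0.1],-1.8],[[-4.5,-6.3,0.1],-3.6],[[-7.3,-9.6,0.1],-5.5],[[-10.2,-12.8,0.1],-7.3],[[-13.2,-15.8,0.1],-9.1],[[-16.4,-18.8,0],-11],[[-19.6,-21.7,0],-12.8],[[-22.9,-24.4,0],-14.6],[[-26.3,-27.1,0],-16.5],[[-29.8,-29.6,0],-18.3]]'
python3 arc.py 0.692 0.392 10 0.001
```

```text
time: 6.4
tool_pos: [0.467, 0.0889, 0.05]
tool_rot: [-3.141, -0.004, 2.655]
contact_force: [-0.9, 0.3, 0.5]
opening: 0.0004
[-0.85  0.3   0.46] [0.467  0.0889 0.05  ]
[[[-2.1, -2.7, 0.0], -1.8], [[-4.7, -5.9, -0.0], -3.5], [[-7.3, -8.9, -0.0], -5.3], [[-10.0, -11.9, -0.0], -7.0], [[-12.9, -14.8, -0.0], -8.7], [[-15.8, -17.6, -0.0], -10.4], [[-18.8, -20.3, -0.1], -12.1], [[-21.8, -23.0, -0.1], -13.9], [[-25.0, -25.5, -0.1], -15.6], [[-28.2, -28.0, -0.1], -17.3]]
```

```bash
python3 -m pendant '[[[-2.1,-2.7,0],-1.8],[[-4.7,-5.9,0],-3.5],[[-7.3,-8.9,0],-5.3],[[-10,-11.9,0],-7],[[-12.9,-14.8,0],-8.7],[[-15.8,-17.6,0],-10.4],[[-18.8,-20.3,0],-12.1],[[-21.8,-23,0],-13.9],[[-25,-25.5,0],-15.6],[[-28.2,-28,0],-17.3]]'
python3 arc.py 0.392 0.142 10 0.001
python3 - <<'E'
from h import *
im=robot.read_camera("scene")[:,:,::-1]
cv2.imwrite("pics/s5.png",cv2.resize(im[140:260,150:350],None,fx=4,fy=4,interpolation=2))
E
```

```text
time: 7.23
tool_pos: [0.479, 0.0506, 0.0499]
tool_rot: [3.141, -0.004, 2.956]
contact_force: [-0.6, 0.3, -0.5]
opening: 0.0003
[-0.6   0.28 -0.51] [0.479  0.0506 0.0499]
[[[-1.8, -2.2, -0.1], -1.4], [[-3.9, -4.9, -0.1], -2.9], [[-6.1, -7.5, -0.1], -4.3], [[-8.3, -10.0, -0.1], -5.7], [[-10.6, -12.5, -0.2], -7.2], [[-12.9, -14.9, -0.2], -8.6], [[-15.4, -17.2, -0.2], -10.0], [[-17.8, -19.5, -0.2], -11.5], [[-20.4, -21.7, -0.2], -12.9], [[-22.9, -23.9, -0.2], -14.3]]
```

View pics/s5.png

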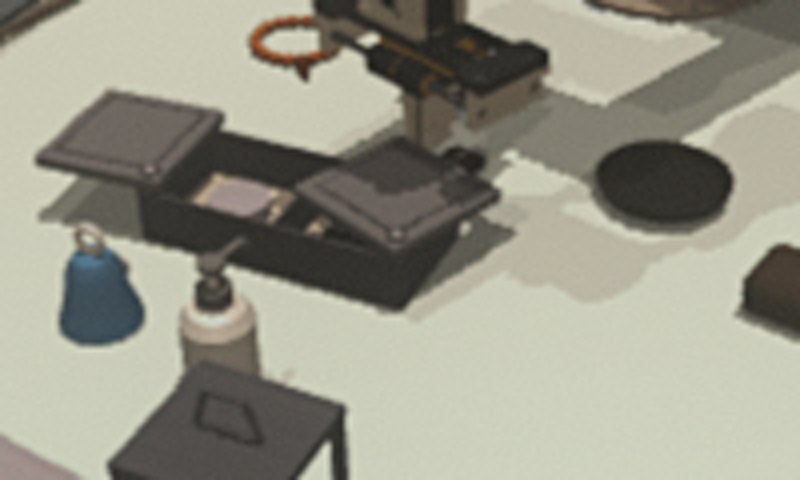

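The lid is about 0.4 rad from shut and following the fingers. I continue more slowly.

```bash
python3 -m pendant '[[[-1.8,-2.2,0],-1.4],[[-3.9,-4.9,0],-2.9],[[-6.1,-7.5,0],-4.3],[[-8.3,-10,0],-5.7],[[-10.6,-12.5,0],-7.2],[[-12.9,-14.9,0],-8.6],[[-15.4,-17.2,0],-10],[[-17.8,-19.5,0],-11.5],[[-20.4,-21.7,0],-12.9],[[-22.9,-23.9,0],-14.3]]'
python3 arc.py 0.142 0.02 10 0.001;
```

```text
time: 8.12
tool_pos: [0.4975, 0.0221, 0.0498]
tool_rot: [3.14, -0.004, -3.077]
contact_force: [-1.3, 0.7, 0.3]
opening: -0.0
[-1.31  0.7   0.34] [0.4975 0.0221 0.0498]
[[[-0.6, -0.6, -0.2], -0.7], [[-1.6, -1.9, -0.2], -1.4], [[-2.6, -3.2, -0.2], -2.1], [[-3.7, -4.4, -0.2], -2.8], [[-4.7, -5.7, -0.3], -3.5], [[-5.8, -7.0, -0.3], -4.2], [[-6.8, -8.2, -0.3], -4.9], [[-7.9, -9.4, -0.3], -5.6], [[-9.0, -10.7, -0.3], -6.3], [[-10.2, -11.9, -0.3], -7.0]]
```

```bash
python3 -m pendant '[[[-0.6,-0.6,0],-0.7],[[-1.6,-1.9,0],-1.4],[[-2.6,-3.2,0],-2.1],[[-3.7,-4.4,0],-2.8],[[-4.7,-5.7,0],-3.5],[[-5.8,-7,0],-4.2],[[-6.8,-8.2,0],-4.9],[[-7.9,-9.4,0],-5.6],[[-9,-10.7,0],-6.3],[[-10.2,-11.9,0],-7]]'
python3 arc.py 0.02 -0.04 10 0.0;
python3 - <<'E'
from h import *
im=robot.read_camera("scene")[:,:,::-1]
cv2.imwrite("pics/s6.png",cv2.resize(im[140:260,150:350],None,fx=4,fy=4,interpolation=2))
im=robot.read_camera("top")[:,:,::-1]
cv2.imwrite("pics/t6.png",cv2.resize(im[130:230,200:360],None,fx=5,fy=5,interpolation=2))
E
```

```text
time: 8.95
tool_pos: [0.5086, 0.0108, 0.0497]
tool_rot: [3.139, -0.004, -2.953]
contact_force: [-0.7, 0.5, -0.3]
opening: 0.0006
[-0.69  0.47 -0.33] [0.5086 0.0108 0.0497]
[[[-1.3, -0.5, -0.3], -0.3], [[-1.8, -1.1, -0.3], -0.6], [[-2.3, -1.8, -0.3], -0.9], [[-2.8, -2.4, -0.3], -1.3], [[-3.3, -3.0, -0.3], -1.6], [[-3.8, -3.7, -0.3], -2.0], [[-4.3, -4.3, -0.3], -2.3], [[-4.8, -4.9, -0.3], -2.7], [[-5.3, -5.5, -0.3], -3.0], [[-5.8, -6.1, -0.3], -3.4]]
```

View pics/s6.png

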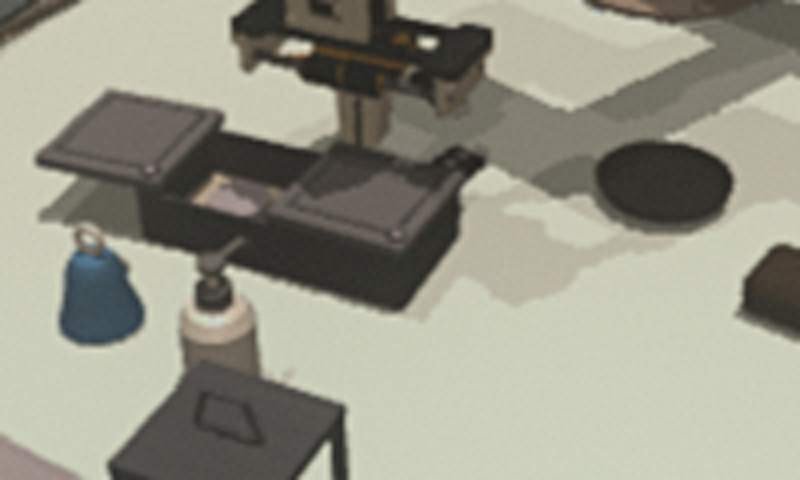

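View pics/t6.png

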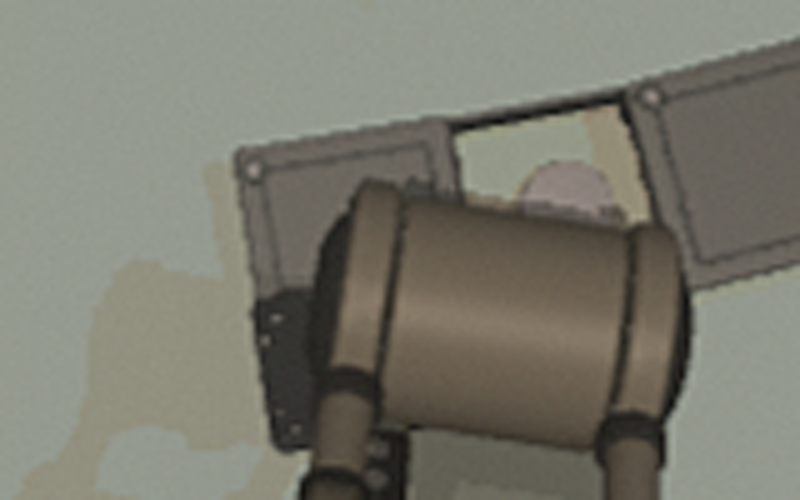

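The lid is nearly shut. I creep on at 0.5 mm per row until the force shows the stop.

```bash
python3 -m pendant '[[[-0.7,-0.5,0],-0.3],[[-1.3,-1.1,0],-0.6],[[-1.9,-1.8,0],-0.9],[[-2.5,-2.4,0],-1.3],[[-3.1,-3,0],-1.6],[[-3.6,-3.5,0],-1.6]]'
```

```text
time: 9.55
tool_pos: [0.5112, 0.0085, 0.0494]
tool_rot: [3.138, -0.007, -2.926]
contact_force: [-7.5, 1.6, 4.7]
opening: 0.0006
```

The force has risen to 7.5 N along -x, which suggests the stop. One small extra push should tell the stop from friction.

```bash
python3 -m pendant '[[[-0.7,0,-0.3],0],[[-1.3,0,-0.3],0],[[-1.3,0,-0.3],0]]'; python3 -c "
from h import *
s=robot.observe();print(s['contact_force'],s['torque'],np.load('p.npy'))"
```

```text
time: 9.8
tool_pos: [0.5111, 0.0087, 0.0493]
tool_rot: [3.137, -0.01, -2.925]
contact_force: [-6.7, -1.7, 3.6]
opening: 0.0005
[-6.65689337 -1.72624749  3.59585737] [-0.34456065  1.10578409 -0.01375086] [ 5.80449149e-01 -7.29517959e-04  2.06730527e-01  1.56083364e+00
  1.64653051e+00]
```

```bash
python3 -m pendant '[[[-1.5,0,-0.3],0],[[-2.5,0,-0.3],0],[[-3.5,0,-0.3],0],[[-3.5,0,-0.3],0]]'
```

```text
time: 10.13
tool_pos: [0.5112, 0.0088, 0.0492]
tool_rot: [3.136, -0.018, -2.924]
contact_force: [-12.5, -6.6, 8.3]
opening: 0.0001
```

Commanding 3.5 mm further raised the force to about 14 N with no movement, so the lid is on its stop. I withdraw straight back, then up.

```bash
python3 -m pendant '[[[4,0,0],0],[[9,0,0],0],[[16,0,0],0],[[26,0,0],0],[[36,0,-10],0],[[46,0,-35],0],[[50,0,-65],0],[[50,0,-100],0],[[50,0,-130],0],[[50,0,-150],0]]'
python3 -m pendant '[[[25,0,-10],0],[[50,0,-20],0],[[75,0,-30],0],[[75,0,-30],0]]'
python3 - <<'E'
from h import *
p=np.load('p.npy'); print(robot.observe()['contact_force'])
for c,b in (("scene",(150,300,140,340)),("top",(90,290,180,440))):
    I=robot.read_camera(c)[:,:,::-1]; cv2.imwrite(f"pics/{c}7r.png",I)
    I=cv2.resize(I,None,fx=3,fy=3,interpolation=2); C=cam(c)
    if c=="top":
      for q,col in ((0,(0,255,0)),):
        pp=[*p[:3],q,p[4]]
        cv2.polylines(I,[np.int32(proj(c,lidpts(pp,[(-.098,.009),(.012,.009),(.012,-.104),(-.098,-.104)],'l'),C)*3+1)],True,col,1)
    cv2.imwrite(f"pics/{c}7.png",I[b[0]*3:b[1]*3,b[2]*3:b[3]*3])
E
```

```text
time: 10.97
tool_pos: [0.4661, -0.0023, 0.2033]
tool_rot: [3.138, -0.013, -2.924]
contact_force: [0.3, -0.0, 0.5]
opening: 0.0005
time: 11.3
tool_pos: [0.3908, -0.0187, 0.236]
tool_rot: [3.139, -0.011, -2.924]
contact_force: [1.0, 1.1, 0.5]
opening: 0.0004
[0.98934313 1.10464162 0.50279988]
```

View pics/top7.png

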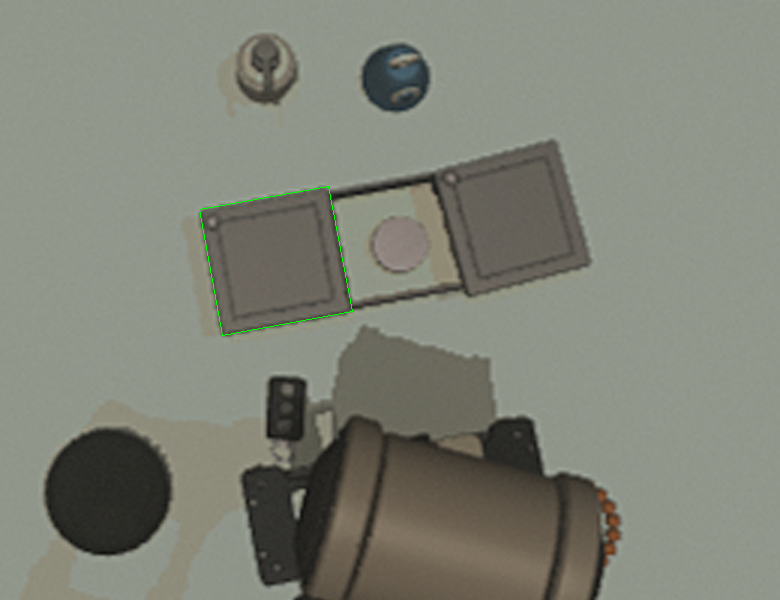

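View pics/scene7.png

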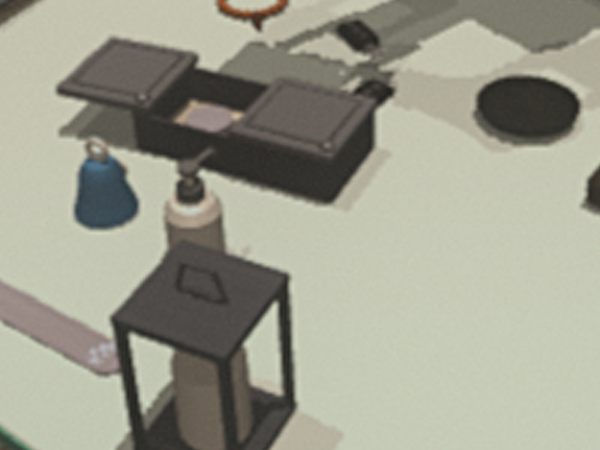

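The left lid matches the q = 0 outline exactly, from (202,208) to (351,310). The right lid, tin, dish, nearer key, bell and bottle are at the same pixels as before. I hand in.

```bash
python3 -c "
from cell import robot
print(robot.observe()['qvel'].round(3)); print(robot.hand_in())"
```

```text
[ 0.009  0.04  -0.021  0.001 -0.004  0.004]
the job is handed in; nothing more can be done
None
```

The car key farthest from the base (0.57 m, against 0.44 and 0.34 m for the two look-alikes) lay in the left bay. I pushed the left lid shut there with closed fingertips, creeping over the last millimetres, then withdrew and handed in at about 11.4 s.

- **Lid home:** At the end, about 14 N in the plane of the lid no longer moved it. The last top picture shows it exactly on the fitted shut outline.
- **Everything else:** The right lid, mint tin, dish, nearer decoy key, bell and bottle show at the same pixels as before. In the last top picture the arm hides the other decoy and most of the bead loop; the scene picture shows both and nothing looked moved, but I did not measure them. The key itself is under the shut lid, so I could not see it.
- **What went wrong:** My first straight push met the lid slightly early and jammed towards the hinge at about 14 N in the plane of the lid. I backed off and pushed along the arc instead; at the checks along the swing the force was then under 2 N.
- **Disagreement:** The scene camera's overlay sat about 1 to 2 pixels off the top camera's fit. I went by the top camera.

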